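# Roll a steel tube into a V-block and butt it against the stop

## Robot

A 7-joint arm with a two-finger parallel gripper is mounted at the origin on the work surface. World frame = base frame: x ahead of the robot, y to its left, z up, the work surface at z = 0. Lengths are in m, angles in rad, forces in N, time in s.
With the tool pointing down it reaches from about 0.4 to 0.85 m from the base axis. Payload 10.4 kg.
Tool frame: the origin (TCP) lies midway between the tips of the shut fingers; the grasp point (between the pads) lies 19 mm behind it; z points along the fingers, x is the direction in which the jaws open and shut, and the axes are right-handed (so a half turn about z gives the same grasp; the last joint's range is limited). The gripper opens to 85 mm and grips with 20 to 120 N. Pads are 22 mm wide; open, the fingers measure 114 mm over their backs; the gripper's body (76 mm by 85 mm) begins 54 mm behind the grasp point. The pads swing forward as they close: fully open they stand 13 mm farther back than shut.
Start: joints at [-1.227, 0.332, -0.065, 1.46, 0.022, 1.35, -0.088], TCP at [0.224, 0.583, 0.231] pointing down, gripper open.
Joint ranges: [-2.6, 2.6], [-0.5, 2.12], [-1.47, 1.34], [0.16, 2.42], [-1.27, 4.41], [0.06, 2.06], [-2.6, 2.6]. Speed limits (rad/s): [2.22, 2.22, 2.79, 2.79, 3.14, 3.14, 3.14].

## Interface

Orientations are given as a unit quaternion [x, y, z, w].
In Python, from workcell import telemetry, eyes, order gives the robot as it stands.
- The arm moves only by the tool servo_tool, never from a script. Its argument "deltas" is a list of rows, each a list of 3 entries, a list of its own where there are three numbers: the shift along the tool's x, y, z in cm, then the turn about the tool's z in rad, then the finger opening in cm, from 0 to 8.54. A call has 1 to 12 rows; each row shifts and turns the pose as measured when the row begins, along the tool's axes as they then stand; what a row does not reach is not made up. A row lasts 1/12 s, in which the tool goes at most 41.7 mm and 7.16 degrees, less where a joint would pass 70% of its speed; a pose out of reach is approached as far as the arm can. A call is refused whole if a number of a shift passes 4.17 or a number of a turn 0.125, either way. A call with a gripper value outside its range is refused whole. The fingers move at their own pace and stop on an object; "force" is the grip in N (left out, the last holds). Time passes only in rows, so rows that do not move let the fingers close. It gives the time, the measured TCP pose, the force and the opening at its end, in the units of the state.
- telemetry.get_obs(): the state, without advancing time (a new reading comes with each control period).
- eyes.camera(name): name is "scene" or "top" or "wrist"; returns (picture, depth): 480x640x3 uint8, blue, green, red; 480x640 float32, m along the optical axis (not along the pixel's ray), 0 where there is no reading.
- eyes.calibration(name): a dict with "fx", "fy", "cx", "cy" (pixels), "rvec" (rotation vector, rad) and "tvec" (3), from world to camera coordinates, as OpenCV has them. Camera axes: x right, y down, z forward; pixel columns grow to the right and rows downward; lengths in m; the calibration is good to about 2 mm. A picture is of the moment at which its call begins: read the wrist's pose just before it. calibration takes no time and is no camera call; for the wrist camera it gives the pose at the moment of the call.
- order.hand_in(): hands the job in, once; it reports no verdict.
The state is a dict: "clock": time; "joint_pos": joint angles; "joint_velocities": joint speeds; "tau": joint torques, N m; "position": TCP position; "ee_rot": TCP orientation; "ft_force": force on the tool from outside, world axes, zero at the start; "torque": the same for the moment, N m; "grip_width": opening from 0.0 (shut) to 1.0 (fully open).
Only numpy, scipy, OpenCV 4.12 (cv2) and the standard library are available. Lean on these libraries where they do the work, as an engineer would, in place of code of your own. Each camera call takes 0.05 s, during which the arm holds its last target. There are 200 camera calls.

## Task

Load the short steel tube into the V-block for marking out, using only the fingertips to push: roll it gently along the bench, up the ramp and into the V, then push it endways along the V until its end is fully home against the end stop. Never lift the tube or send it flying, leave everything else on the bench where it is, and finish with the hand clear.

Things in the scene. Friction and masses are not known exactly. Their poses are not given: they have to be found in the camera images.
- tube: Loose bright oiled steel tube, 30 mm outside diameter, 180 mm long, about 0.55 kg; the only round bar lying on the bench. Rolls easily, soon stops by itself. Origin on its axis at mid-length (15 mm above the bench at first). x runs along the tube; the end at x = -90 mm goes against the stop; y and z turn as it rolls. Starts on the ramp side, within 10 degrees of parallel to the V.
- vblock: Fixed grey cast-iron V-block, 170 mm long (x = -85 to 85 mm). Origin on the bench under the bottom of the V, mid-length; z up. The 90-degree V runs along x about y = 0, its bottom 3 mm above the bench. Its +y face rises to 26 mm at y = 23 mm; the block ends at y = 34 mm. Ramp on the -y side, end stop at the -x end; the +x end is open. Stands turned up to 12 degrees.
- vblock_crest (a point): Middle of the crest between ramp and V, 16 mm above the bench, at y = -13 mm of the V-block. From here the plain ramp falls evenly to the bench at y = -88 mm, over the block's whole length. Axes as the V-block's.
- vblock_stop (a point): Centre of the end stop's inner face at x = -85 mm of the V-block, 24.2 mm above the bench. The stop is a bright steel plate 47 mm high, 34 mm wide across the V, 12 mm thick. The tube's -90 mm end touches this face when home. Axes as the V-block's.
- vblock_seat (a point): Point 24.2 mm above the bench over the bottom of the V, mid-length: the tube's axis passes through it when the tube lies in the V. With the tube against the stop, its mid-length point is 5 mm from here towards +x of the block. Axes as the V-block's.
There are look-alikes about, which are no part of the job. Leave any turquoise look-alike of the vblock alone.

How it is judged:
By the outcome, as a careful person would: the job done as asked, in the order asked, and still so for the second after the job is handed in, with the robot touching nothing.
It also fails if it takes over 64 s, if anything falls off the work surface, if the arm or the gripper's body presses on something with over 40 N, if the wrist force passes 120 N, or if a joint passes its speed limit or range.

## Working session

There is one attempt and no reset: what is moved stays moved. The work goes in short steps, Python scripts to look and compute and a tool call to move; the robot and the scene stay as the last step left them, time stands still between calls to the robot, and variables do not carry over. Pictures are saved under pics/ and viewed, about 8 in all and at most 12, crops included, and the job is handed in when it is done.

Besides the shell and the picture viewer there is one more tool, called after "Emit:" by a JSON object that holds its "api" and its "payload". servo_tool: Moves the arm, as the interface text tells. Its arguments: {"type":"object","properties":{"deltas":{"type":"array"},"force":{"type":"number"}},"required":["deltas"]}

```bash
mkdir -p pics
cat > h.py <<'E'
import numpy as np,cv2
from workcell import telemetry,eyes,order
from scipy.spatial.transform import Rotation as R
def cal(n):
    c=eyes.calibration(n);M=cv2.Rodrigues(np.array(c["rvec"],float))[0];return c,M,np.array(c["tvec"],float).ravel()
def plane(n,u,v,z):
    c,M,t=cal(n);d=M.T@np.array([(u-c["cx"])/c["fx"],(v-c["cy"])/c["fy"],1]);o=-M.T@t
    return o+d*(z-o[2])/d[2]
def cloud(n,dep):
    c,M,t=cal(n);v,u=np.indices(dep.shape);P=np.stack([(u-c["cx"])/c["fx"]*dep,(v-c["cy"])/c["fy"]*dep,dep],-1)
    return (P-t)@M
def st():
    o=telemetry.get_obs();print(o["clock"],np.round(o["position"],4),np.round(R.from_quat(o["ee_rot"]).as_matrix(),3).tolist(),np.round(o["ft_force"],1),o["grip_width"]);return o
E
python3 - <<'E'
from h import *
st()
for n in("top","scene"):
    p,d=eyes.camera(n);cv2.imwrite(f"pics/{n}1.png",p);np.save(f"pics/{n}1.npy",d)
    c,M,t=cal(n);print(n,-M.T@t,M.tolist(),c["fx"])
E
```

```text
0.0 [0.224  0.5831 0.2305] [[0.359, 0.933, -0.0], [0.933, -0.359, -0.001], [-0.001, 0.0, -1.0]] [ 0.4  0.3 -0.8] 1.0011849687016265
top [0.27071157 0.06208547 0.95236102] [[0.04834580972380542, -0.9988193594636542, -0.004750772859715771], [-0.9784178830005986, -0.046400576498171864, -0.20135896484950422], [0.20090079369374364, 0.014383103324816376, -0.9795059966288985]] 539.9321333772682
scene [1.1638356  0.29442602 0.88460998] [[-0.2969071087955848, 0.9547402768232374, -0.017809339070683217], [0.7137254939292226, 0.20948843954046026, -0.6683640572430489], [-0.6343832343797664, -0.21115301918369672, -0.7436210825598449]] 586.948156162215
```

View pics/top1.png

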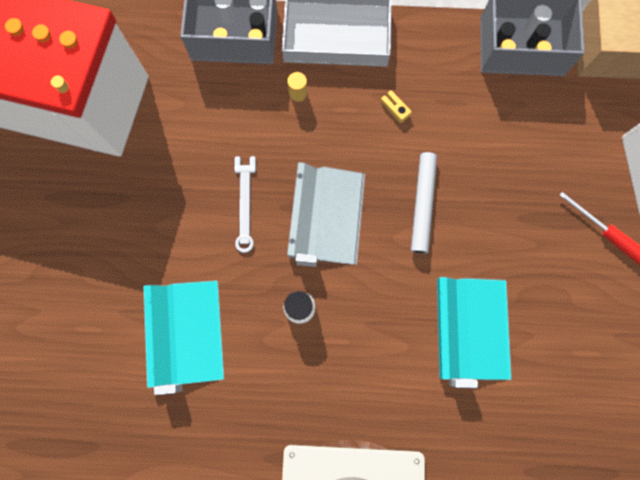

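View pics/scene1.png

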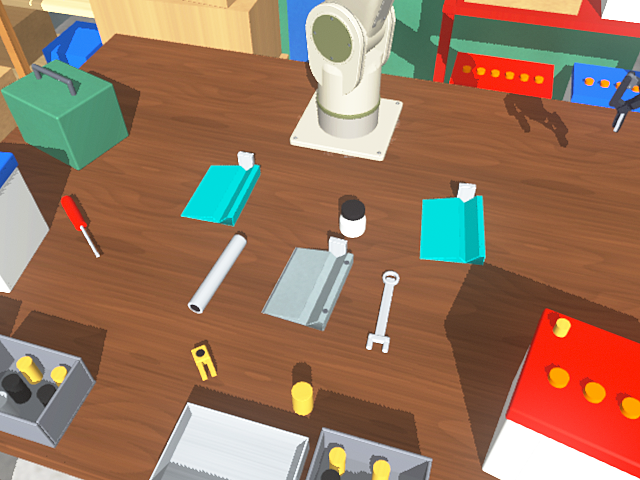

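The top view shows the tube at about (425,202). The grey V-block is at about (328,213), with its ramp facing the tube and its stop at the near end, (306,259). The turquoise blocks are decoys. A wrench lies at (245,200) and a jar at (299,307).

Run:
```python
from h import *
p=cv2.imread("pics/top1.png");d=np.load("pics/top1.npy");P=cloud("top",d)
b=P[100:300,380:400,2];print("bench z",np.median(b))
z=P[...,2]
def rect(x0,x1,y0,y1,m):
    k=np.zeros(m.shape,bool);k[y0:y1,x0:x1]=1;return m&k
hsv=cv2.cvtColor(p,cv2.COLOR_BGR2HSV)
m=rect(400,450,140,265,(hsv[...,1]<80)&(hsv[...,2]>90))
q=P[m];print("tube n",len(q),"zmax",np.percentile(q[:,2],98))
v,u=np.nonzero(m);r=cv2.minAreaRect(np.stack([u,v],1).astype(np.float32));print(r)
# ray cast silhouettes on z=.015
W=np.array([plane("top",a,b,.015)[:2] for a,b in zip(u,v)],np.float32)
rw=cv2.minAreaRect(W);print("tube",rw,cv2.boxPoints(rw).tolist())
m=rect(284,370,155,270,(hsv[...,1]<80)&(hsv[...,2]>70))
cs,_=cv2.findContours(m.astype(np.uint8),0,1);c=max(cs,key=cv2.contourArea)
print(cv2.approxPolyDP(c,3,True)[:,0].tolist())
for (a,b) in [(303,164),(365,172),(357,263),(318,263),(289,256),(296,262),(306,258)]:print((a,b),P[b,a],plane("top",a,b,0)[:2],plane("top",a,b,.026)[:2])
c=cv2.resize(p[135:285,220:460],None,fx=3.3,fy=3.3,interpolation=cv2.INTER_CUBIC);cv2.imwrite("pics/c1.png",c)
# other heights
for n,(a,b) in dict(cup=(299,305),wr=(245,200),yel=(297,82),gauge=(396,106)).items():print(n,P[b,a])
```

```text
bench z 0.00037737762092066593
tube n 1848 zmax 0.032742429018930284
((423.79742431640625, 202.09329223632812), (18.815324783325195, 101.30094146728516), 5.52754020690918)
tube ((0.5442667007446289, -0.11137665808200836), (0.0333278626203537, 0.18927234411239624), 85.22276306152344) [[0.44857147336006165, -0.1201012134552002], [0.6371863484382629, -0.13586418330669403], [0.6399619579315186, -0.10265210270881653], [0.4513470530509949, -0.08688913285732269]]
[[298, 162], [287, 255], [297, 265], [316, 266], [318, 260], [355, 264], [364, 173]]
(303, 164) [0.60050382 0.10895408 0.02467788] [0.60927683 0.11020086] [0.6000338  0.10888728]
(365, 172) [ 0.59993457 -0.00528119 -0.00242381] [ 0.59909881 -0.00511017] [ 0.59013365 -0.00327569]
(357, 263) [0.42801027 0.00400485 0.00142684] [0.42824629 0.00391771] [0.4239455  0.00550572]
(318, 263) [0.42458236 0.07341961 0.00217565] [0.42493468 0.07344557] [0.4207243  0.07313543]
(289, 256) [0.43312021 0.12514303 0.01167829] [0.43513647 0.12592588] [0.43064757 0.124183  ]
(296, 262) [ 4.24907176e-01  1.12801629e-01 -2.23614088e-04] [0.42487098 0.11278972] [0.42066234 0.11140547]
(306, 258) [0.42471729 0.09363742 0.0483647 ] [0.43295675 0.09532548] [0.42852736 0.094418  ]
cup [0.34361044 0.10051859 0.06218884]
wr [0.5327801  0.21117365 0.00852204]
yel [0.74577063 0.1267697  0.05300528]
gauge [ 0.72623154 -0.05799754  0.01394555]
```

View pics/c1.png

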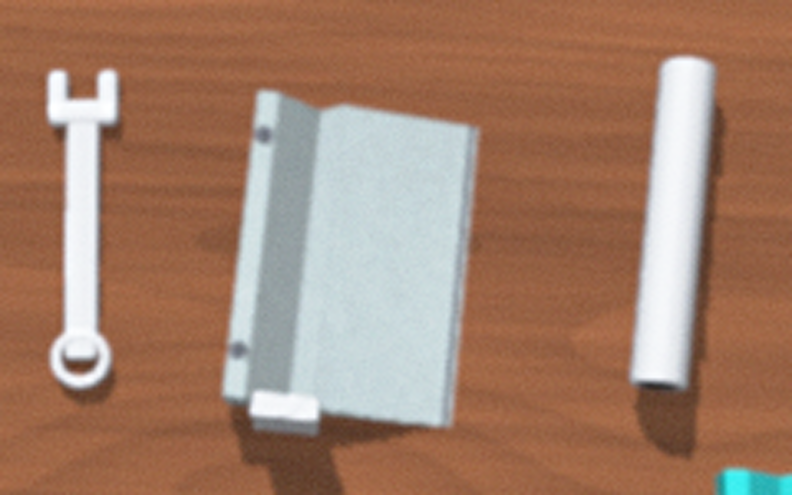

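Run:
```python
from h import *
f=lambda x,y,z:plane("top",220+x/3.3,135+y/3.3,z)[:2]
A=f(478,127,0);B=f(450,427,0);C=f(258,90,.026);D=f(223,398,.026);V0=f(320,110,.003)
d1=A-B;d2=C-D;print(A,B,C,D,np.linalg.norm(d1),np.linalg.norm(d2),[np.degrees(np.arctan2(*d[::-1])) for d in(d1,d2)],np.linalg.norm(A-C),np.linalg.norm(B-D))
u=(d1+d2)/np.linalg.norm(d1+d2);n=np.array([-u[1],u[0]])
O=(A+B+C+D)/4+n*(88-34)/2e3
print("u",u,"ang",np.degrees(np.arctan2(u[1],u[0])),"O",O)
for q in(A,B,C,D,V0,f(282,95,.026),f(249,398,.026)):print(np.round([(q-O)@u*1e3,(q-O)@n*1e3],1))
# tube edges
T=[f(662,62,.015),f(716,65,.015),f(632,381,.015),f(687,388,.015)]
for q in T:print(q,np.round([(q-O)@u*1e3,(q-O)@n*1e3],1))
# independent scene check: block and tube
p=cv2.imread("pics/scene1.png");P=cloud("scene",np.load("pics/scene1.npy"))
hsv=cv2.cvtColor(p,cv2.COLOR_BGR2HSV)
m=(hsv[...,1]<80)&(hsv[...,2]>80);k=np.zeros(m.shape,bool);k[230:316,180:250]=1
q=P[m&k];q=q[q[:,2]>.02];r=cv2.minAreaRect(q[:,:2].astype(np.float32));print("scene tube",r,len(q))
pt=cloud("top",np.load("pics/top1.npy"))[150:258,405:440].reshape(-1,3);pt=pt[pt[:,2]>.02];print("top tube",cv2.minAreaRect(pt[:,:2].astype(np.float32)),pt.mean(0))
k[:]=0;k[240:335,260:356]=1;q=P[m&k];rel=(q[:,:2]-O);s=np.stack([rel@u,rel@n,q[:,2]],1)*1e3
for y in range(-90,40,8):
    w=s[(abs(s[:,1]-y)<2)&(abs(s[:,0])<70)];print(y,len(w),np.round(np.median(w[:,2]),1) if len(w) else"")
```

```text
[ 0.59621194 -0.00491903] [0.42567658 0.00496641] [0.60290264 0.11775536] [0.43122495 0.12670297] 0.17082163818662452 0.17191070936143918 [np.float64(-3.317559828703474), np.float64(-2.9834772275357375)] 0.12285671863574178 0.12186292729021184
u [ 0.99848911 -0.05494997] ang -3.1499877338068205 O [0.51548768 0.08808563]
[ 85.7 -88.4]
[-85.1 -87.9]
[85.7 34.4]
[-86.3  33.9]
[85.6  0.5]
[84.1 21.1]
[-84.9  20.3]
[ 0.633626  -0.1046434] [ 128.6 -185.9]
[ 0.63326119 -0.13454833] [ 129.8 -215.8]
[ 0.45273072 -0.09044318] [ -52.9 -181.7]
[ 0.45031968 -0.11981138] [ -53.6 -211.2]
scene tube ((0.831706166267395, 0.045950666069984436), (0.8211073279380798, 0.11824900656938553), 28.60626792907715) 1080
top tube ((0.43747448921203613, -0.062220409512519836), (0.08584444969892502, 0.40703555941581726), 65.20822143554688) [ 0.53679079 -0.10789486  0.03522527]
-90 44 -1.3
-82 105 1.0
-74 106 2.8
-66 111 4.8
-58 111 6.1
-50 118 7.7
-42 115 9.7
-34 111 11.7
-26 115 13.0
-18 117 15.2
-10 164 12.4
-2 148 4.1
6 91 9.6
14 95 17.5
22 106 25.2
30 125 26.3
38 0
```

The measurements agree with the given sizes: block 171 × 122 mm, ramp and V profile as stated. The block origin is (0.5155, 0.088) at −3.15°. The tube's centre is near (0.542, −0.112) at −4.6°. First I turn the tool so the jaws run along the tube.

Emit:
{"api": "servo_tool", "payload": {"deltas": [[[0,0,0],0.117,8.54],[[0,0,0],0.117,8.54],[[0,0,0],0.117,8.54],[[0,0,0],0.117,8.54],[[0,0,0],0.117,8.54],[[0,0,0],0.117,8.54],[[0,0,0],0.117,8.54],[[0,0,0],0.117,8.54],[[0,0,0],0.117,8.54],[[0,0,0],0.117,8.54],[[0,0,0],0.117,8.54],[[0,0,0],0,8.54]]}}

```text
clock: 1.1
position: [0.2231, 0.5802, 0.2245]
ee_rot: [0.997, -0.073, -0.001, 0.006]
ft_force: [-0.1, 0.5, -0.5]
grip_width: 0.998
```

```bash
cat > g.py <<'E'
from h import *
import sys
o=st();M=R.from_quat(o["ee_rot"]).as_matrix();p=np.array(o["position"])
O=np.array([.5155,.0881]);u=np.array([.9985,-.055]);n=np.array([.055,.9985])
print("block xy mm",(p[:2]-O)@u*1e3,(p[:2]-O)@n*1e3,"toolx yaw",np.degrees(np.arctan2(M[1,0],M[0,0])))
if len(sys.argv)>1:
    t=np.array([float(a) for a in sys.argv[1:4]])
    print("tool delta cm",np.round(M.T@(t-p)*100,2))
E
python3 g.py 0.54 -0.158 0.1
```

```text
1.1 [0.2231 0.5802 0.2245] [[0.989, -0.145, -0.004], [-0.145, -0.989, -0.012], [-0.002, 0.012, -1.0]] [-0.1  0.5 -0.5] 0.9979490558541789
block xy mm -318.9821965201373 475.27848127909994 toolx yaw -8.364676416373419
tool delta cm [42.11 68.27 13.21]
```

Emit:
{"api": "servo_tool", "payload": {"deltas": [[[3.2,2.5,0],-0.035,8.54],[[3.2,2.5,0],-0.035,8.54],[[3.2,2.5,0],0,8.54],[[3.2,2.5,0],0,8.54],[[2.5,3.2,0],0,8.54],[[2.5,3.2,0],0,8.54],[[2.5,3.2,0],0,8.54],[[2,3.5,0],0,8.54],[[2,3.5,0],0,8.54],[[2,3.5,0],0,8.54],[[2,3.5,0],0,8.54],[[2,3.5,0],0,8.54]]}}

```text
clock: 2.1
position: [0.5074, 0.1875, 0.2233]
ee_rot: [1.0, 0.001, -0.005, 0.007]
ft_force: [1.4, 0.9, -0.5]
grip_width: 1.003
```

```bash
python3 g.py 0.54 -0.158 0.1
```

```text
2.1 [0.5074 0.1875 0.2233] [[1.0, 0.001, -0.009], [0.001, -1.0, -0.014], [-0.009, 0.014, -1.0]] [ 1.4  0.9 -0.5] 1.00346750181729
block xy mm -13.57759753259982 98.77871137405002 toolx yaw 0.055640545075856425
tool delta cm [ 3.34 34.38 12.77]
```

Emit:
{"api": "servo_tool", "payload": {"deltas": [[[0.2,3.9,0],0.02,8.54],[[0.2,3.9,0],0.02,8.54],[[0.2,3.9,0],0.02,8.54],[[0.2,3.9,0],0.01,8.54],[[0.2,3.9,0],0,8.54],[[0.3,3.9,0],0,8.54],[[0.3,3.9,0],0,8.54],[[0.3,3.9,0],0,8.54],[[0.3,3.5,0],0,8.54],[[0,1,1],0,8.54],[[0,0,1],0,8.54],[[0,0,0],0,8.54]]}}

```text
clock: 3.1
position: [0.5134, -0.1992, 0.2078]
ee_rot: [1.0, -0.016, -0.004, 0.009]
ft_force: [-0.2, 1.0, -0.2]
grip_width: 0.999
```

```bash
python3 g.py 0.54 -0.158 0.03
```

```text
3.1 [ 0.5134 -0.1992  0.2078] [[0.999, -0.032, -0.008], [-0.033, -0.999, -0.018], [-0.007, 0.019, -1.0]] [-0.2  1.  -0.2] 0.9993327062764292
block xy mm 13.710567357143288 -286.97838286572585 toolx yaw -1.8676841224737315
tool delta cm [ 2.65 -4.53 17.68]
```

Emit:
{"api": "servo_tool", "payload": {"deltas": [[[0.5,-0.5,2],0.02,8.54],[[0.5,-0.5,2],0.02,8.54],[[0.5,-0.5,2],0.01,8.54],[[0.5,-0.5,2],0,8.54],[[0.3,-0.5,2],0,8.54],[[0.3,-0.5,2],0,8.54],[[0,-0.5,2],0,8.54],[[0,-0.3,1.5],0,8.54],[[0,0,1.0],0,8.54],[[0,0,0.5],0,8.54],[[0,0,0],0,8.54]]}}

```text
clock: 4.02
position: [0.5442, -0.142, 0.0282]
ee_rot: [1.0, -0.02, -0.005, 0.004]
ft_force: [0.2, -0.3, 0.5]
grip_width: 0.998
```

```bash
python3 g.py 0.54 -0.158 -0.005
python3 - <<'E'
from h import *
p,d=eyes.camera("scene");cv2.imwrite("pics/s2.png",cv2.resize(p[150:400,130:430],None,fx=2.6,fy=2.4))
E
```

```text
4.0167 [ 0.5442 -0.142   0.0282] [[0.999, -0.041, -0.01], [-0.041, -0.999, -0.008], [-0.01, 0.009, -1.0]] [ 0.2 -0.3  0.5] 0.9982215821940381
block xy mm 41.33822700994053 -228.13967933441793 toolx yaw -2.3395714520947894
tool delta cm [-0.32  1.59  3.34]
```

View pics/s2.png

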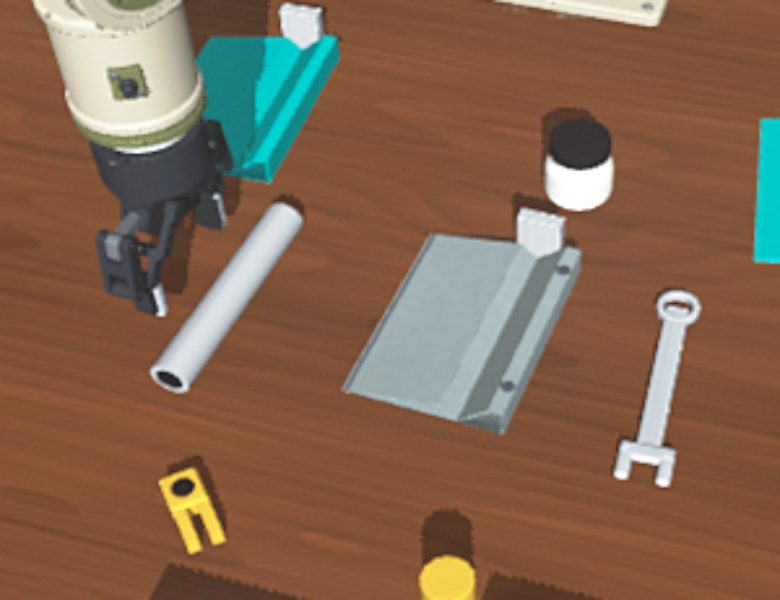

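The fingers stand behind the tube, still above it. I'll back off a little and go down.

Emit:
{"api": "servo_tool", "payload": {"deltas": [[[0,1,0],0.02,8.54],[[0,0.6,0.3],0.01,8.54],[[0,0.2,0.8],0,8.54],[[0,0,0.8],0,8.54],[[0,0,0.7],0,8.54],[[0,0,0.4],0,8.54],[[0,0,0.2],0,8.54],[[0,0,0],0,8.54]]}}

```text
clock: 4.73
position: [0.5451, -0.1644, -0.003]
ee_rot: [0.999, -0.038, -0.002, 0.005]
ft_force: [0.5, -0.1, -0.1]
grip_width: 0.999
```

```bash
python3 g.py 0.54 -0.138 -0.004
```

```text
4.7333 [ 0.5451 -0.1644 -0.003 ] [[0.997, -0.076, -0.004], [-0.076, -0.997, -0.009], [-0.003, 0.009, -1.0]] [ 0.5 -0.1 -0.1] 0.9987235513972001
block xy mm 43.415270404019445 -250.47656117295165 toolx yaw -4.360452716015996
tool delta cm [-0.71 -2.59  0.08]
```

Emit:
{"api": "servo_tool", "payload": {"deltas": [[[-0.1,-0.5,0],0,8.54],[[-0.1,-0.5,0],0,8.54],[[-0.1,-0.5,0],0,8.54],[[-0.1,-0.4,0],0,8.54],[[0,-0.4,0],0,8.54],[[0,-0.4,0],0,8.54],[[0,-0.4,0],0,8.54],[[0,-0.4,0],0,8.54],[[0,-0.4,0],0,8.54],[[0,-0.4,0],0,8.54]]}}

```text
clock: 5.57
position: [0.545, -0.1164, -0.0024]
ee_rot: [0.999, -0.038, -0.001, 0.005]
ft_force: [0.2, -1.5, -0.3]
grip_width: 0.998
```

```bash
cat > t.py <<'E'
from g import *
p,d=eyes.camera("top");np.save("pics/t.npy",d);cv2.imwrite("pics/t.png",p)
hsv=cv2.cvtColor(p,cv2.COLOR_BGR2HSV)
P=cloud("top",d);rel=P[...,:2]-O;x=rel@u*1e3;y=rel@n*1e3;z=P[...,2]*1e3
m=(x>-80)&(x<145)&(y<10)&(y>-230)&(z>5+np.interp(y,[-90,-13,0],[0,18,18]))&(z<60)&(hsv[...,1]<60)&(hsv[...,2]>150)
cs,_=cv2.findContours(m.astype(np.uint8),0,1)
for c in sorted(cs,key=cv2.contourArea)[-3:]:
    k=np.zeros(m.shape,np.uint8);cv2.drawContours(k,[c],-1,1,-1);k=(k>0)&m
    print("blob",k.sum(),"x",np.percentile(x[k],[1,99]).round(1),"y",np.percentile(y[k],[2,50,98]).round(1),"z98",np.percentile(z[k],98).round(1),"yaw rel",np.degrees(np.polyfit(x[k],y[k],1)[0]).round(2))
E
python3 t.py
```

```text
5.5667 [ 0.545  -0.1164 -0.0024] [[0.997, -0.075, -0.002], [-0.075, -0.997, -0.009], [-0.002, 0.009, -1.0]] [ 0.2 -1.5 -0.3] 0.9981345425148318
block xy mm 40.74863343518798 -202.5828192996733 toolx yaw -4.308127607674996
blob 231 x [ 65.  127.3] y [-180.6 -169.5 -163.8] z98 32.3 yaw rel -7.9
```

Emit:
{"api": "servo_tool", "payload": {"deltas": [[[0,-0.5,0],0,8.54],[[0,-0.5,0],0,8.54],[[0,-0.5,0],0,8.54],[[0,-0.5,0],-0.01,8.54],[[0,-0.5,0],0,8.54],[[0,-0.5,0],0,8.54],[[0,-0.5,0],-0.01,8.54],[[0,-0.5,0],0,8.54],[[0,-0.5,0],0,8.54],[[0,-0.5,0],0,8.54],[[0,-0.4,0],0,8.54],[[0,-0.3,0],0,8.54]]}}

```text
clock: 6.62
position: [0.549, -0.0522, -0.0032]
ee_rot: [1.0, -0.026, -0.001, 0.004]
ft_force: [-0.5, 0.8, 0.3]
grip_width: 0.997
```

```bash
python3 t.py
python3 - <<'E'
from h import *
p,d=eyes.camera("scene");cv2.imwrite("pics/s3.png",cv2.resize(p[150:400,130:430],None,fx=2.6,fy=2.4))
E
```

```text
6.6167 [ 0.549  -0.0522 -0.0032] [[0.999, -0.052, -0.003], [-0.052, -0.999, -0.009], [-0.002, 0.009, -1.0]] [-0.5  0.8  0.3] 0.9966636255577308
block xy mm 41.152454608926654 -138.20461567958182 toolx yaw -2.968715807810077
```

View pics/s3.png

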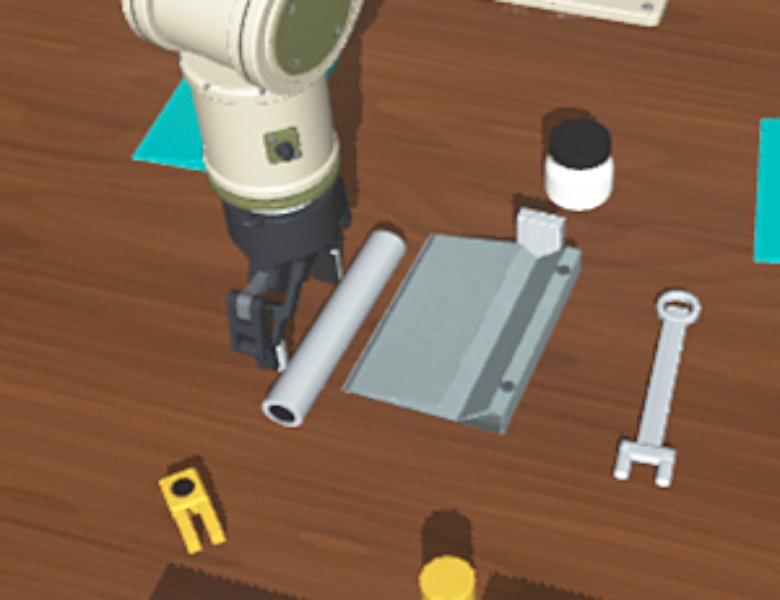

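The tube is parallel to the ramp and just short of its foot. Next I push it up the ramp, raising the tips as it climbs.

Emit:
{"api": "servo_tool", "payload": {"deltas": [[[0,-0.45,0],0,8.54],[[0,-0.45,0],0,8.54],[[0,-0.45,-0.05],0,8.54],[[0,-0.45,-0.05],0,8.54],[[0,-0.45,-0.08],0,8.54],[[0,-0.45,-0.08],0,8.54],[[0,-0.45,-0.1],0,8.54],[[0,-0.45,-0.1],0,8.54],[[0,-0.45,-0.1],0,8.54],[[0,-0.4,-0.1],0,8.54],[[0,-0.4,-0.1],0,8.54]]}}

```text
clock: 7.63
position: [0.5525, -0.0109, 0.0071]
ee_rot: [1.0, -0.03, 0.0, 0.01]
ft_force: [-2.5, -8.6, 9.0]
grip_width: 0.998
```

```bash
python3 t.py
```

```text
7.6333 [ 0.5525 -0.0109  0.0071] [[0.998, -0.06, -0.0], [-0.06, -0.998, -0.02], [0.001, 0.02, -1.0]] [-2.5 -8.6  9. ] 0.998292216900488
block xy mm 42.385736204831424 -96.79444637348399 toolx yaw -3.4205119441418246
```

Run:
```python
from h import *
st();p,d=eyes.camera("scene");cv2.imwrite("pics/s4.png",cv2.resize(p[210:350,200:370],None,fx=4.5,fy=4.2,interpolation=cv2.INTER_CUBIC))
```

```text
7.6833 [ 0.5527 -0.0103  0.0074] [[0.998, -0.059, -0.0], [-0.059, -0.998, -0.02], [0.001, 0.02, -1.0]] [-4.4 -7.2 10.2] 1.0003360980861506
```

View pics/s4.png

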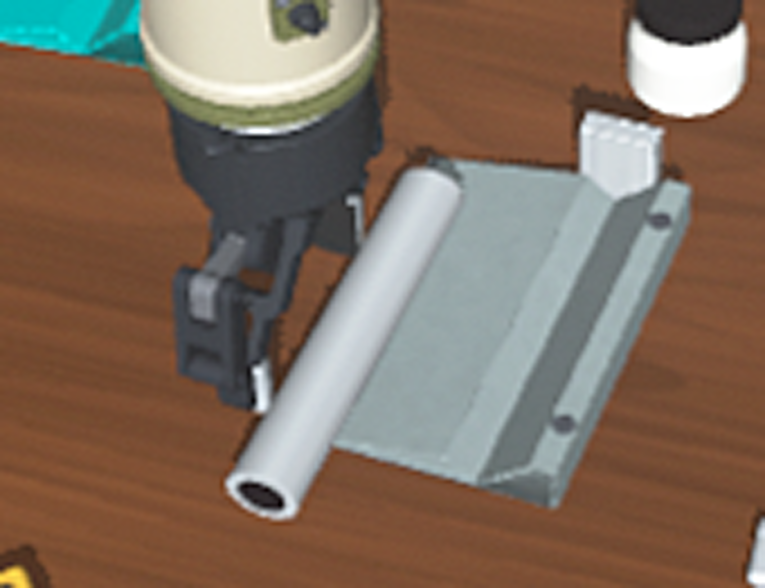

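The tube is on the lower ramp but pressed hard. The tips have risen to about axis height and pad friction is high. I'll back off 3 mm, lower the tips, and then push on.

Emit:
{"api": "servo_tool", "payload": {"deltas": [[[0,0.3,0],0,8.54],[[0,0.2,0.3],0,8.54],[[0,0,0.4],0,8.54],[[0,0,0.3],0,8.54],[[0,0,0],0,8.54]]}}

```text
clock: 8.15
position: [0.5529, -0.0192, -0.0018]
ee_rot: [0.999, -0.031, 0.001, 0.012]
ft_force: [0.4, -1.3, 0.3]
grip_width: 1.002
```

```bash
python3 g.py
```

```text
8.15 [ 0.5529 -0.0192 -0.0018] [[0.998, -0.061, 0.002], [-0.061, -0.998, -0.023], [0.003, 0.023, -1.0]] [ 0.4 -1.3  0.3] 1.0023331646987517
block xy mm 43.24248278977304 -105.05908547335224 toolx yaw -3.5220003455819886
```

Emit:
{"api": "servo_tool", "payload": {"deltas": [[[0,-0.4,-0.05],0,8.54],[[0,-0.4,-0.07],0,8.54],[[0,-0.4,-0.07],0,8.54],[[0,-0.4,-0.07],0,8.54],[[0,-0.4,-0.07],0,8.54],[[0,-0.4,-0.07],0,8.54]]}}

```text
clock: 8.65
position: [0.5547, -0.0012, 0.0025]
ee_rot: [0.999, -0.034, 0.002, 0.015]
ft_force: [-0.9, -6.1, 3.8]
grip_width: 1.001
```

```bash
python3 t.py
```

```text
8.65 [ 0.5547 -0.0012  0.0025] [[0.998, -0.068, 0.002], [-0.068, -0.997, -0.03], [0.004, 0.03, -1.0]] [-0.9 -6.1  3.8] 1.0007449390582985
block xy mm 44.08471666827379 -87.02458048914528 toolx yaw -3.8931279044427125
```

Emit:
{"api": "servo_tool", "payload": {"deltas": [[[-0.02,-0.45,-0.08],-0.01,8.54],[[0,-0.45,-0.08],0,8.54],[[0,-0.45,-0.08],0,8.54],[[0,-0.45,-0.08],0,8.54],[[0,-0.45,-0.08],0,8.54],[[0,-0.45,-0.08],0,8.54],[[0,-0.45,-0.08],0,8.54],[[0,-0.45,-0.08],0,8.54]]}}

```text
clock: 9.37
position: [0.5576, 0.029, 0.0096]
ee_rot: [0.999, -0.032, 0.003, 0.019]
ft_force: [-0.5, -6.8, 4.3]
grip_width: 0.995
```

```bash
python3 t.py
```

```text
9.3667 [0.5576 0.029  0.0096] [[0.998, -0.063, 0.004], [-0.063, -0.997, -0.038], [0.006, 0.038, -0.999]] [-0.5 -6.8  4.3] 0.9945836476357265
block xy mm 45.289313784377065 -56.65862616568687 toolx yaw -3.6085906249653266
```

Emit:
{"api": "servo_tool", "payload": {"deltas": [[[0,-0.35,-0.05],-0.01,8.54],[[0,-0.35,-0.05],0,8.54],[[0,-0.35,-0.05],0,8.54],[[0,-0.35,-0.05],0,8.54],[[0,-0.35,-0.05],0,8.54]]}}

```text
clock: 9.83
position: [0.5591, 0.0431, 0.0124]
ee_rot: [0.999, -0.028, 0.003, 0.021]
ft_force: [-0.6, -7.1, 4.6]
grip_width: 1.0
```

```bash
python3 t.py
python3 - <<'E'
from h import *
st();p,d=eyes.camera("scene");cv2.imwrite("pics/s5.png",cv2.resize(p[200:350,220:400],None,fx=4.3,fy=4,interpolation=cv2.INTER_CUBIC))
E
```

```text
9.8333 [0.5591 0.0431 0.0124] [[0.998, -0.055, 0.005], [-0.055, -0.998, -0.043], [0.007, 0.042, -0.999]] [-0.6 -7.1  4.6] 1.0002863214657556
block xy mm 46.00112149456735 -42.499612560070595 toolx yaw -3.148366509219889
9.8833 [0.5592 0.044  0.0125] [[0.999, -0.055, 0.005], [-0.054, -0.998, -0.042], [0.007, 0.042, -0.999]] [-0.6 -5.5  3. ] 0.9977135806047678
```

View pics/s5.png

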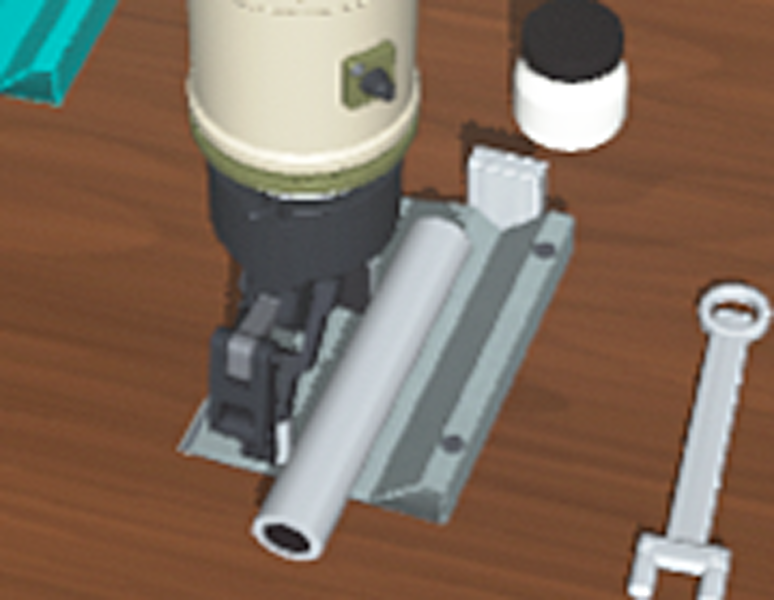

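The tube is parallel to the V and almost on the crest. A few slow rows should tip it in.

Emit:
{"api": "servo_tool", "payload": {"deltas": [[[0,-0.25,-0.02],0,8.54],[[0,-0.25,-0.02],0,8.54],[[0,-0.25,-0.02],0,8.54],[[0,-0.2,0],0,8.54]]}}

```text
clock: 10.27
position: [0.559, 0.0552, 0.012]
ee_rot: [0.999, -0.027, 0.002, 0.02]
ft_force: [-0.2, -0.3, -0.7]
grip_width: 0.997
```

```bash
python3 t.py
```

```text
10.2667 [0.559  0.0552 0.012 ] [[0.999, -0.054, 0.004], [-0.053, -0.998, -0.04], [0.006, 0.04, -0.999]] [-0.2 -0.3 -0.7] 0.9974349175608742
block xy mm 45.2812814962435 -30.434004392544555 toolx yaw -3.0569363215517615
```

Emit:
{"api": "servo_tool", "payload": {"deltas": [[[0,0.8,0],0,8.54],[[0,1,-0.5],0,8.54],[[0,0.5,-2],0,8.54],[[0,0,-3],0,8.54],[[0,0,-3],0,8.54],[[0,0,-2],0,8.54],[[3,0,-1],0,4],[[3,0,0],0,0],[[3,0,0],0,0],[[3,0,0],0,0],[[2,0,0],0,0],[[0,0,0],0,0]], "force": 60}}

```text
clock: 11.32
position: [0.6989, 0.0174, 0.1371]
ee_rot: [0.999, -0.028, 0.001, 0.019]
ft_force: [1.1, -0.7, 0.6]
grip_width: 0.139
```

```bash
python3 g.py
python3 - <<'E'
from h import *
p,d=eyes.camera("top");cv2.imwrite("pics/t6.png",cv2.resize(p[100:280,270:430],None,fx=3.3,fy=3.3,interpolation=cv2.INTER_CUBIC))
E
```

```text
11.3167 [0.6989 0.0174 0.1371] [[0.998, -0.056, 0.002], [-0.056, -0.998, -0.037], [0.004, 0.037, -0.999]] [ 1.1 -0.7  0.6] 0.13888063257703473
block xy mm 186.99368160066942 -60.53783240789708 toolx yaw -3.2201840754085476
```

View pics/t6.png

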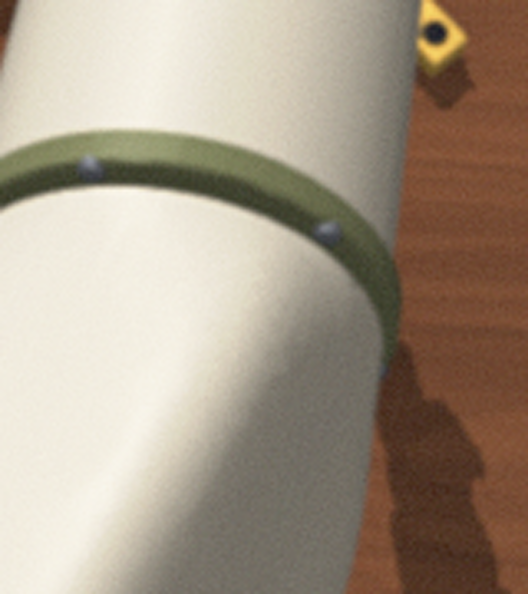

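The arm hides the V in the top view, so I'll measure with the scene camera's depth and view that.

```bash
cat > s.py <<'E'
from g import *
p,d=eyes.camera("scene");P=cloud("scene",d);rel=P[...,:2]-O;x=rel@u*1e3;y=rel@n*1e3;z=P[...,2]*1e3
hsv=cv2.cvtColor(p,cv2.COLOR_BGR2HSV)
m=(x>-80)&(x<140)&(y>-17)&(y<18)&(z>30)&(z<45)&(hsv[...,1]<60)
print(m.sum(),"x",np.percentile(x[m],[1,99]).round(1))
for a in range(-80,140,20):
    k=m&(abs(x-a)<10)
    if k.sum()>5:print(a,k.sum(),"y",np.median(y[k]).round(1),"ztop",np.percentile(z[k],95).round(1))
cv2.imwrite("pics/s_last.png",cv2.resize(p[200:380,220:420],None,fx=3.9,fy=3.3,interpolation=cv2.INTER_CUBIC))
E
python3 s.py
```

```text
11.3667 [0.6976 0.0169 0.137 ] [[0.998, -0.057, 0.001], [-0.057, -0.998, -0.038], [0.003, 0.037, -0.999]] [-0.5 -0.7  0.2] 0.05306783859287421
block xy mm 185.70486276911802 -61.11420549153165 toolx yaw -3.269781187421181
1220 x [-45.3 132.9]
-40 96 y 1.1 ztop 40.2
-20 122 y 2.1 ztop 40.2
0 117 y 1.3 ztop 40.0
20 133 y 2.5 ztop 40.1
40 131 y 1.6 ztop 40.5
60 130 y 1.6 ztop 40.0
80 146 y 1.5 ztop 39.9
100 149 y 1.7 ztop 40.9
120 147 y 1.8 ztop 40.3
```

View pics/s_last.png

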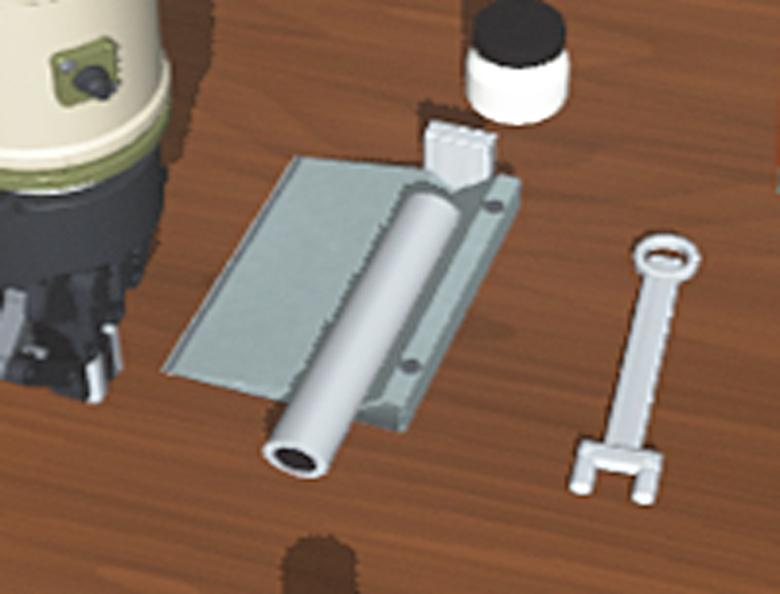

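The tube is fully seated: its top is at about 40 mm and it is level along the V. Its axis sits on the V and it spans x ≈ −46 to 133 mm, so it needs about 39 mm towards the stop. I move the shut fingers beyond the +x end.

Emit:
{"api": "servo_tool", "payload": {"deltas": [[[-0.2,-1.5,0],0,0],[[-0.2,-1.5,0],0,0],[[-0.2,-1.5,0],0,0],[[0,-1,0],0,0],[[0,0,2],0,0],[[0,0,2],0,0],[[0,0,2],0,0],[[0,0,1.5],0,0],[[0,0,0],0,0]]}}

```text
clock: 12.17
position: [0.6887, 0.0883, 0.0603]
ee_rot: [1.0, -0.023, 0.001, 0.015]
ft_force: [-0.6, -0.8, -0.2]
grip_width: -0.0
```

```bash
python3 g.py 0.682 0.080 0.014
```

```text
12.1667 [0.6887 0.0883 0.0603] [[0.999, -0.046, 0.002], [-0.046, -0.999, -0.029], [0.004, 0.029, -1.0]] [-0.6 -0.8 -0.2] -7.589301870733955e-05
block xy mm 172.96189317300022 9.768732163551427 toolx yaw -2.637072304815962
tool delta cm [-0.65  0.73  4.65]
```

Emit:
{"api": "servo_tool", "payload": {"deltas": [[[0,0.7,0.5],0.01,0],[[0,0.1,1],0,0],[[0,0,1],0,0],[[0,0,1],0,0],[[0,0,0.6],0,0],[[0,0,0.3],0,0],[[0,0,0],0,0]]}}

```text
clock: 12.75
position: [0.6889, 0.082, 0.0152]
ee_rot: [1.0, -0.027, 0.003, 0.014]
ft_force: [-0.2, -0.3, -0.1]
grip_width: -0.002
```

```bash
python3 g.py 0.667 0.080 0.014
```

```text
12.75 [0.6889 0.082  0.0152] [[0.999, -0.054, 0.005], [-0.054, -0.998, -0.027], [0.006, 0.027, -1.0]] [-0.2 -0.3 -0.1] -0.0016847475866306524
block xy mm 173.50246509002886 3.4752753951503683 toolx yaw -3.0824092110100754
tool delta cm [-2.18  0.32  0.12]
```

Emit:
{"api": "servo_tool", "payload": {"deltas": [[[-0.5,0.2,0],0,0],[[-0.5,0.1,0],0,0],[[-0.5,0,0],0,0],[[-0.4,0,0],0,0],[[-0.4,0,0],0,0],[[-0.4,0,0],0,0],[[-0.4,0,0],0,0],[[-0.4,0,0],0,0],[[-0.4,0,0],0,0]]}}

```text
clock: 13.5
position: [0.6483, 0.0807, 0.0174]
ee_rot: [1.0, -0.027, 0.006, 0.013]
ft_force: [3.0, 0.7, -1.4]
grip_width: -0.0
```

```bash
python3 s.py|head -4
```

```text
13.5 [0.6483 0.0807 0.0174] [[0.998, -0.055, 0.011], [-0.054, -0.998, -0.027], [0.012, 0.026, -1.0]] [ 3.   0.7 -1.4] -0.0003798543215575755
block xy mm 133.00805756265706 -0.08755797206306215 toolx yaw -3.111330673639172
682 x [-59.5 138.2]
-60 61 y 0.8 ztop 39.4
```

Emit:
{"api": "servo_tool", "payload": {"deltas": [[[-0.4,0,0],0,0],[[-0.4,0,0],0,0],[[-0.4,0,0],0,0],[[-0.3,0,0],0,0],[[-0.3,0,0],0,0],[[-0.3,0,0],0,0]]}}

```text
clock: 14.05
position: [0.6257, 0.082, 0.0176]
ee_rot: [1.0, -0.027, 0.006, 0.013]
ft_force: [2.3, 0.2, -0.1]
grip_width: 0.003
```

```bash
python3 s.py|head -4
```

```text
14.05 [0.6257 0.082  0.0176] [[0.998, -0.054, 0.012], [-0.054, -0.998, -0.027], [0.014, 0.026, -1.0]] [ 2.3  0.2 -0.1] 0.0025484839525177936
block xy mm 110.36893693086672 0.005535783597138977 toolx yaw -3.1044338883909504
624 x [-79.  118.7]
-80 55 y 1.0 ztop 39.4
```

Emit:
{"api": "servo_tool", "payload": {"deltas": [[[-0.15,0,0],0,0],[[-0.15,0,0],0,0],[[-0.15,0,0],0,0]]}}

```text
clock: 14.35
position: [0.625, 0.0821, 0.0193]
ee_rot: [0.999, -0.027, 0.011, 0.013]
ft_force: [8.4, -0.2, -2.8]
grip_width: -0.001
```

```bash
python3 g.py
```

```text
14.35 [0.625  0.0821 0.0193] [[0.998, -0.055, 0.022], [-0.054, -0.998, -0.027], [0.023, 0.025, -0.999]] [ 8.4 -0.2 -2.8] -0.0012804717592015322
block xy mm 109.63157345640131 0.0703215669996391 toolx yaw -3.108574689184243
```

The force is rising with no motion, so the tube seems to be on the stop. One firmer push to confirm.

Emit:
{"api": "servo_tool", "payload": {"deltas": [[[-0.25,0,0.1],0,0],[[-0.25,0,0.1],0,0],[[-0.2,0,0],0,0]]}}

```text
clock: 14.6
position: [0.6252, 0.082, 0.0201]
ee_rot: [0.999, -0.028, 0.02, 0.013]
ft_force: [8.0, -0.9, -3.5]
grip_width: -0.004
```

```bash
python3 g.py
```

```text
14.6 [0.6252 0.082  0.0201] [[0.998, -0.056, 0.038], [-0.055, -0.998, -0.027], [0.04, 0.025, -0.999]] [ 8.  -0.9 -3.5] -0.0036264419169880968
block xy mm 109.91698367662282 -0.018168564666896977 toolx yaw -3.129604446523849
```

Emit:
{"api": "servo_tool", "payload": {"deltas": [[[0.5,0,0],0,0],[[1,0,0],0,0],[[1.2,0,0],0,0],[[0,0,-1.5],0,0],[[0,0,-3],0,0],[[0,0,-3.5],0,0],[[0,0,-3.5],0,0],[[0,1,-3],0,0],[[0,4,0],0,0],[[0,4,0],0,0],[[0,4,0],0,0],[[0,4,0],0,0]]}}

```text
clock: 15.6
position: [0.6357, -0.0762, 0.173]
ee_rot: [1.0, -0.017, 0.009, 0.011]
ft_force: [0.5, -0.2, -0.4]
grip_width: 0.0
```

Emit:
{"api": "servo_tool", "payload": {"deltas": [[[0,4,0],0,0],[[0,4,0],0,0],[[0,3,0],0,0],[[0,1,0],0,0],[[0,0,0],0,0],[[0,0,0],0,0]]}}

```text
clock: 16.1
position: [0.6253, -0.212, 0.1754]
ee_rot: [1.0, -0.023, 0.006, 0.012]
ft_force: [0.0, 0.5, -0.3]
grip_width: 0.002
```

```bash
python3 s.py
python3 - <<'E'
from g import *
p,d=eyes.camera("top");a=cv2.resize(p[150:275,220:400],None,fx=4.2,fy=4.2,interpolation=cv2.INTER_CUBIC);cv2.imwrite("pics/t7.png",a)
P=cloud("top",d);rel=P[...,:2]-O;x=rel@u*1e3;y=rel@n*1e3;z=P[...,2]*1e3
m=(abs(y)<8)&(z>33)&(z<44)&(x>-80)&(x<140);print("top x",np.percentile(x[m],[1,99]),"y",np.median(y[m]),"z",np.percentile(z[m],95))
E
```

```text
16.1 [ 0.6253 -0.212   0.1754] [[0.999, -0.047, 0.011], [-0.046, -0.999, -0.023], [0.012, 0.023, -1.0]] [ 0.   0.5 -0.3] 0.002240953459097293
block xy mm 126.10714775304005 -293.5868753009494 toolx yaw -2.6539294107495897
1135 x [-78.1  97.1]
-80 58 y 2.7 ztop 40.4
-60 108 y 2.1 ztop 40.8
-40 112 y 1.3 ztop 40.4
-20 120 y 1.7 ztop 40.2
0 125 y 1.6 ztop 40.5
20 125 y 1.9 ztop 40.6
40 134 y 2.0 ztop 39.7
60 136 y 1.5 ztop 40.2
80 142 y 1.3 ztop 40.2
100 75 y -0.0 ztop 40.1
16.15 [ 0.6254 -0.2113  0.1754] [[0.999, -0.046, 0.011], [-0.045, -0.999, -0.023], [0.012, 0.023, -1.0]] [0.6 1.1 0.1] 0.0032725932012656255
block xy mm 126.20654814593158 -292.95498185121926 toolx yaw -2.6028253336779876
top x [-78.79932356  93.8576299 ] y -0.14722850555012837 z 41.50789171896261
```

View pics/t7.png

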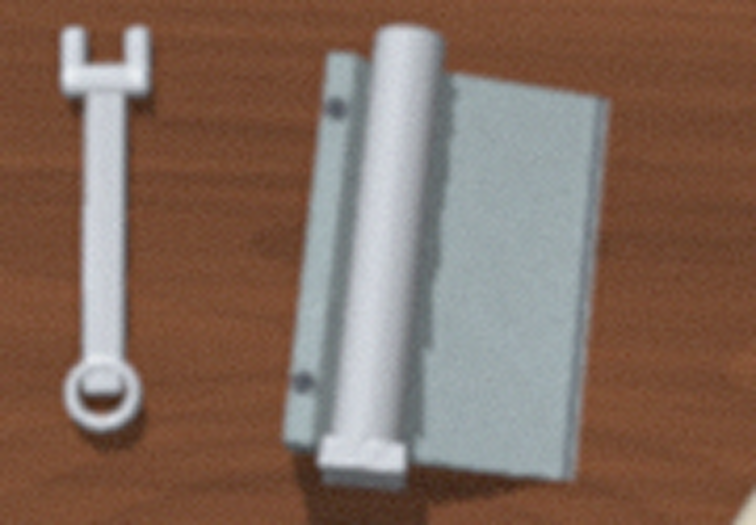

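View pics/s_last.png

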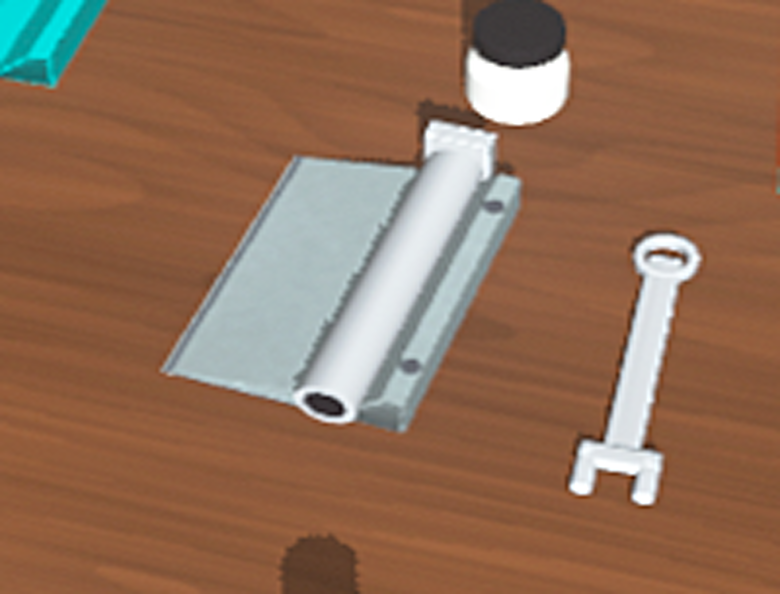

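Both views show the tube lying in the V, with no visible gap at the stop. Its free end is at x ≈ 94–97 mm (95 expected), everything else is in place and the hand is clear.

```bash
python3 -c "
from h import *
print(order.hand_in())"
```

```text
the job is handed in; nothing more can be done
None
```

The tube is in the V with its end against the stop, and I handed the job in at about 16 s of the 64 s allowed. The open fingertips rolled it along the bench, up the ramp and over the crest. The shut fingertips then pushed it endways about 39 mm.

- **At the stop:** the last pushes stalled at about 8 N with no further movement. The free end measured x ≈ 94–97 mm in the two cameras, against 95 mm expected, and no gap shows at the stop.
- **In the V:** the tube lies level along the V, with its axis within about 2 mm of centre. Its top reads about 40–41 mm, against 39 mm expected, which is about the camera calibration error.
- **Clear of the tube:** the hand finished about 0.3 m to the side, reading no real contact force. The jar and wrench, the nearest other objects, stand where they did; I did not re-check objects farther off.

At the foot of the ramp the fingertips pressed at about 13 N, because they had risen to about the tube's axis height and the pads grip strongly. I backed off, lowered them, and finished the climb at about 7–8 N.

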